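Lock a descaler bottle in its cradle and take off its push-and-turn cap

ROBOT

A 7-joint arm with a two-finger parallel gripper is mounted at the origin on the work surface. World frame = base frame: x ahead of the robot, y to its left, z up, the work surface at z = 0. Lengths are in mm, angles in rad, forces in N, time in s.
With the tool pointing down it reaches from about 425 to 1025 mm from the base axis. Payload 9.4 kg.
Tool frame: the origin (TCP) lies where the fingers leave the gripper's body, on its centre line; the fingertips stand 73 mm ahead of it and the grasp point (between the pads) lies 54 mm ahead of it; z points along the fingers, y is the line along which they close (so a half turn about z gives the same grasp; the last joint's range is limited). The gripper opens to 85 mm and grips with 20 to 120 N. Pads are 22 mm wide; open, the fingers measure 114 mm over their backs; the gripper's body (76 mm by 85 mm) begins 54 mm behind the grasp point. The pads swing forward as they close: fully open they stand 13 mm farther back than shut.
Start: joints at [-1.26, 0.599, -0.003, 1.599, 0.002, 0.943, -0.08], TCP at [274.162, 671.163, 303.875] pointing down, gripper open.
Joint ranges: [-2.57, 2.57], [-0.35, 1.97], [-1.29, 1.29], [0.11, 2.56], [-1.05, 4.19], [0.11, 1.86], [-2.63, 2.63]. Speed limits (rad/s): [2.22, 2.22, 3.01, 3.01, 3.14, 3.14, 3.14].

INTERFACE

Orientations are given as a 3x3 rotation matrix whose columns are the frame's x, y, z axes.
In Python, from plant import robot gives the robot as it stands.
- The arm moves only by the tool arm_command, never from a script. Its arguments are lists of equal length, an entry for each row: "hand": the opening, from 0 (shut) to 1 (fully open); "delta_pos": the shift along the tool's x, y, z in m, a list of three; "twist": the turn about the tool's z in degrees. In form: {"hand": [hand, ...], "delta_pos": [[x, y, z], ...], "twist": [twist, ...]}. A call has 1 to 10 rows; each row shifts and turns the commanded pose from where the row before left it, along the tool's axes as they then stand; what a row does not reach is not made up. A row lasts 1/12 s, in which the tool goes at most 41.7 mm and 7.16 degrees, less where a joint would pass 70% of its speed; a pose out of reach is approached as far as the arm can. A call is refused whole if a number of a shift passes 0.0417 or a number of a turn 7.16, either way. A call with a gripper value outside its range is refused whole. The fingers move at their own pace and stop on an object; "squeeze" is the grip in N (left out, the last holds). Time passes only in rows, so rows that do not move let the fingers close. It gives the time, the measured TCP pose, the force, the opening and the grip force at its end, in the units of the state.
- robot.observe(): the state, without advancing time (a new reading comes with each control period).
- robot.get_image(name): name is "side" or "top"; returns (picture, depth): 400x640x3 uint8, red, green, blue; 400x640 float32, mm along the optical axis (not along the pixel's ray), 0 where there is no reading.
- robot.camera_model(name): a dict with "intrinsics" (3x3 intrinsics, pixels), "rvec" (rotation vector, rad) and "tvec" (3), from world to camera coordinates, as OpenCV has them. Camera axes: x right, y down, z forward; pixel columns grow to the right and rows downward; lengths in mm; the calibration is good to about 2 mm. A picture is of the moment at which its call begins. camera_model takes no time and is no camera call.
- robot.close_job(): hands the job in; it is judged then, once.
The state is a dict: "t": time; "joint_pos": joint angles; "qd": joint speeds; "effort": joint torques, N m; "ee_pos": TCP position; "ee_rot": TCP orientation; "contact_force": force on the tool from outside, world axes, zero at the start; "ft_torque": the same for the moment, N m; "grip_width": finger opening in mm; "grasp_force": force on a finger pad.
Only numpy, scipy, OpenCV 4.12 (cv2) and the standard library are available. Lean on these libraries where they do the work, as an engineer would, in place of code of your own. Each camera call takes 0.05 s, during which the arm holds its last target. There are 200 camera calls.

TASK

Swing the yellow keeper bar shut across the front of the white bottle until it clicks past its detent, then grip the red safety cap, press it down, twist it counterclockwise and lift it off. Finish while holding the cap in the gripper, upright and straight above the bottle, about ten centimetres above where it sat, touching nothing else; the program ends with the cap still held. The bottle stays seated in its cradle with the keeper shut, and the other things are left where they are.

Things in the scene. Friction and masses are not known exactly. Their poses are not given: they have to be found in the camera images.
- cradle: Blue fixed bottle cradle, base 96 x 200 x 6 mm. Origin: cradle centre, on the counter (the plate reaches 52 mm forward, 44 mm back); x points to its back, y to its left seen from the robot. Bottle pocket centred at x 0, y -40 mm, 64 mm square, walls at sides and back up to 62 mm, front (-x) open. A second pocket, at x 8, y 62 mm, holds the amber jar.
- keeper (a joint): Angle of the yellow keeper bar, rad. 0 = shut at its stop, the bar along the cradle's +y across the bottle's front; grows as it opens, counterclockwise from above. Starts at 0.9 to 1.4. Turns freely but for a sprung ball detent just before shut (0.11 to 0.05 rad), passed with about 5 N at the peg; then it stays. Below 0.03 is shut. Stop when the force rises.
- keeper_hinge (a point): Point on the keeper's vertical hinge axis, at the bar's top face (58 mm above the counter).
- keeper_peg (a point): Centre of the top end of the keeper's upright yellow peg: 12 mm thick, 105 mm above the counter, rising 47 mm from the bar's top face, 100 mm from the hinge axis. Push or pinch the peg. The bar is 10 mm thick, 12 mm tall (46 to 58 mm above the counter) and ends 20 mm beyond the peg's axis.
- bottle: White square bottle, loose in its pocket with 2 mm of play. Origin: centre of its underside, 6 mm above the counter. Body 60 x 60 x 80 mm, then a round shoulder narrowing to 48 mm across at 98 mm; the cap sits above that. Its x axis points to the cradle's back. Under the cap a spring pushes it up: 5 N at rest, 8 N pressed 3 mm, 10 N at 6 mm.
- cap: Red round push-and-turn cap, 50 mm across, 34 mm tall, 30 g, flat top with a white line along its +x. Origin: centre of its lower rim; z up. Locked, its origin is 104 mm above the bottle's (its top 144 mm above the counter). Press it down at least 3 mm (hard stop at 6 mm) and, kept down, turn it counterclockwise from above by 50 degrees or more (80 is best, 130 the limit); then it lifts off.
- jar: Bystander: small amber jar, 44 mm across, 60 mm tall, in the cradle's other pocket; leave it alone. Origin: centre of its underside.
- paste_jar: Bystander: purple jar, 56 mm across, 65 mm tall, on the counter; leave it alone. Origin: centre of its underside.
- tape: Bystander: roll of blue tape lying flat, 76 mm across, 19 mm tall; leave it alone. Origin: centre of its underside.
- screwdriver: Bystander: yellow-handled screwdriver lying flat, its shank along its x axis; leave it alone. Origin: centre of its underside.
- wrench: Bystander: steel wrench lying flat along its x axis; leave it alone. Origin: centre of its underside.
- sealant: Bystander: white sealant tube lying flat, about 150 x 34 x 26 mm, along its x axis; leave it alone. Origin: centre of its underside.
- bit_case: Bystander: open yellow bit case, 120 x 180 x 28 mm; leave it alone. Origin: centre of its underside.

How it is judged (in metres and radians):
On the way, in this order (a step that is already met when the one before it is completed fails the run):
1. the keeper is swung shut past its detent while the cap is still locked on (value of joint keeper below 0.03 rad and angle between the x axis of cap and the x axis of bottle, either way round below 0.3 rad and z of cap in the frame of bottle between 0.1025 and 0.107 m), for 0.2 s.
2. the cap is pressed down, with the keeper shut (value of joint keeper below 0.03 rad and z of cap in the frame of bottle below 0.102 m), for 0.04 s.
3. the cap, still on the neck, is twisted out of its lock (value of joint keeper below 0.03 rad and angle between the x axis of cap and the x axis of bottle, either way round above 0.7 rad and z of cap in the frame of bottle below 0.11 m), for 0.02 s.
4. the cap is lifted clear above the bottle (value of joint keeper below 0.03 rad and z of cap in the frame of bottle above 0.16 m), for 0.1 s.
At the end, for the whole second after the job is handed in: The gripper still holds the red cap, at rest, 60 to 180 mm above its seated height, within 35 mm of straight above the bottle and within 0.25 rad of upright, touching no part of the bottle; keeper below 0.03 rad; the bottle at rest, upright within 0.08 rad and within 8 mm of where it stood (value of joint keeper below 0.03 rad and z of cap in the frame of bottle between 0.164 and 0.284 m and horizontal distance between cap and bottle below 0.035 m and angle between cap's own z axis and vertical below 0.25 rad and contact force between the fingers and cap above 1 N and contact force between cap and bottle below 0.05 N and linear speed of cap below 0.03 m/s and angle between bottle's own z axis and vertical below 0.08 rad and distance of bottle from where it was at the start of the episode below 0.008 m and linear speed of bottle below 0.02 m/s); the arm keeps its last pose, push and grip.
It fails at once if the bottle is lifted or knocked over (distance of bottle from where it was at the start of the episode above 0.02 m or angle between bottle's own z axis and vertical above 0.25 rad).
It fails at once if a bystander is disturbed (moved more than 25 mm) (distance of any of jar, paste_jar, tape, screwdriver, wrench, sealant, bit_case from where it was at the start of the episode above 0.025 m).
It also fails if it takes over 58 s, if anything falls off the work surface, if the arm or the gripper's body presses on something with over 40 N, if the wrist force passes 120 N, or if a joint passes its speed limit or range.

## Working session

There is one attempt and no reset: what is moved stays moved. The work goes in short steps, Python scripts to look and compute and a tool call to move; the robot and the scene stay as the last step left them, time stands still between calls to the robot, and variables do not carry over. Pictures are saved under pics/ and viewed, at most 10 in all, crops included, and the job is handed in when it is done.

Besides the shell and the picture viewer there is one more tool, called as name(argument=value, ...), one argument or row to a line, values as JSON. arm_command: Moves the arm, as the interface text tells. Its arguments: {"type":"object","properties":{"hand":{"type":"array","items":{"type":"number"}},"delta_pos":{"type":"array","items":{"type":"array","items":{"type":"number"}}},"twist":{"type":"array","items":{"type":"number"}},"squeeze":{"type":"number"}},"required":["hand","delta_pos","twist"]}

```bash
mkdir -p pics; cat > h.py <<'E'
import numpy as np, cv2
from plant import robot
def snap(n):
    p,d=robot.get_image(n); np.save(f'{n}_d.npy',d); np.save(f'{n}_p.npy',p); return p,d
def world(n,u,v,d=None,z=None):
    m=robot.camera_model(n);K=np.array(m['intrinsics']);R=cv2.Rodrigues(np.array(m['rvec'],float))[0];t=np.array(m['tvec'],float).ravel()
    r=np.linalg.inv(K)@np.array([u,v,1.]); c=-R.T@t; w=R.T@r
    s=d if z is None else (z-c[2])/w[2]
    return c+s*w
E
python3 - <<'E'
from h import *
for n in('top','side'):
    p,d=snap(n); cv2.imwrite(f'pics/{n}0.png',p[:,:,::-1])
    m=robot.camera_model(n);R=cv2.Rodrigues(np.array(m['rvec'],float))[0];print(n,(-R.T@np.array(m['tvec']).ravel()).round(),R.round(2).tolist(),m['intrinsics'])
s=robot.observe();print(s['t'],s['ee_pos'],np.round(s['ee_rot'],3),s['contact_force'],s['grip_width'])
E
```

```text
top [ 383.   29. 1187.] [[0.02, -1.0, 0.02], [-0.99, -0.02, -0.14], [0.14, -0.02, -0.99]] [[394.75603458   0.         315.84308722]
 [  0.         394.75603458 204.54245475]
 [  0.           0.           1.        ]]
side [  -7. -851.  991.] [[0.83, -0.56, -0.01], [-0.37, -0.54, -0.75], [0.41, 0.63, -0.66]] [[516.1464327    0.         326.36965196]
 [  0.         516.1464327  209.28914552]
 [  0.           0.           1.        ]]
0.1 [274.06565214 670.8563495  303.11125522] [[-0.926  0.378 -0.   ]
 [ 0.378  0.926 -0.001]
 [-0.    -0.001 -1.   ]] [-0.41645543  0.38560875 -0.97022087] 85.32870035680617
```

View pics/top0.png

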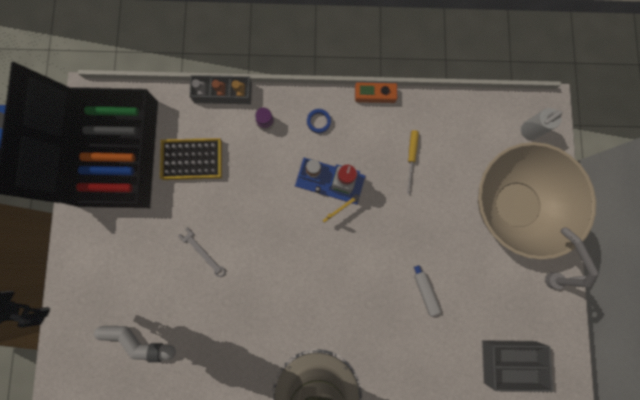

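View pics/side0.png

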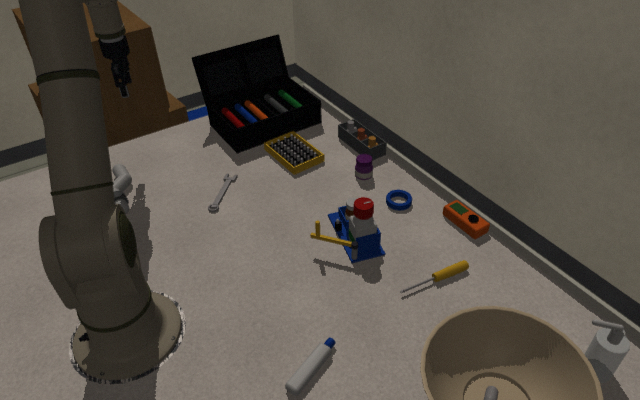

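The top view shows the cap near (347,174), and the keeper bar running from about (354,200) to (324,220). In the side view the cap is near (364,206) and the peg near (318,225). I'll enlarge both.

```bash
python3 - <<'E'
from h import *
a=np.load('top_p.npy')[145:235,285:385];b=np.load('side_p.npy')[190:270,300:400]
f=lambda x:cv2.resize(x,(800,int(x.shape[0]*8)),interpolation=cv2.INTER_CUBIC)[:,:,::-1]
a=np.clip(f(a).astype(float)*1.5,0,255);b=np.clip(f(b).astype(float)*1.5,0,255)
cv2.imwrite('pics/top0c.png',a[:600]);cv2.imwrite('pics/side0c.png',b[:600])
for n,zr in(('top',0),('side',0)):
    p=np.load(n+'_p.npy').astype(int);d=np.load(n+'_d.npy');r,g,bl=p[...,0],p[...,1],p[...,2]
    y0,y1,x0,x1=(145,235,285,385) if n=='top' else (190,270,300,400)
    w=np.zeros(r.shape,bool);w[y0:y1,x0:x1]=1
    for nm,m in(('red',(r>110)&(g<70)&(bl<70)&w),('yel',(r>120)&(g>85)&(bl<80)&w)):
        v,u=np.nonzero(m)
        P=np.array([world(n,i,j,d[j,i]) for i,j in zip(u,v)])
        print(n,nm,len(u),u.mean(),v.mean(),P.mean(0).round(1),np.percentile(P,[5,95],0).round(0).tolist())
        if nm=='red':
            T=P[P[:,2]>138]; print(' top face',len(T),T.mean(0).round(1),T.min(0).round(),T.max(0).round())
        else:
            print(P[np.argsort(P[:,1])].round(0).astype(int).tolist()[::3])
E
```

```text
top red 150 345.98 172.51333333333332 [619.  -68.7 142.9] [[602.0, -85.0, 140.0], [636.0, -53.0, 146.0]]
 top face 149 [618.9 -68.7 142.9] [598. -91. 139.] [640. -50. 148.]
top yel 102 338.2843137254902 209.61764705882354 [528. -55.  61.] [[498.0, -92.0, 52.0], [557.0, -17.0, 103.0]]
[[561, -98, 56], [557, -94, 61], [557, -92, 58], [552, -89, 55], [548, -86, 58], [545, -83, 57], [549, -80, 55], [540, -78, 52], [545, -77, 59], [545, -74, 57], [537, -72, 55], [542, -71, 58], [542, -69, 57], [536, -66, 57], [536, -63, 55], [536, -60, 57], [534, -57, 53], [525, -54, 56], [531, -52, 54], [527, -51, 60], [522, -49, 54], [519, -46, 55], [521, -43, 55], [518, -40, 56], [510, -37, 51], [518, -37, 58], [508, -32, 97], [510, -29, 103], [507, -26, 105], [501, -23, 57], [498, -20, 53], [506, -20, 58], [503, -17, 57], [498, -14, 57]]
side red 13 364.15384615384613 199.30769230769232 [669.   -4.8  85.7] [[619.0, -75.0, -4.0], [738.0, 92.0, 146.0]]
 top face 7 [630.3 -68.1 143.2] [618. -75. 141.] [640. -44. 146.]
side yel 86 329.3720930232558 235.93023255813952 [526.9 -45.8  57.2] [[496.0, -91.0, -1.0], [556.0, 1.0, 103.0]]
[[555, -99, 59], [556, -94, 58], [547, -88, 58], [552, -85, 56], [546, -81, 57], [550, -79, 52], [542, -73, 56], [541, -70, 54], [539, -68, 57], [532, -64, 62], [526, -59, 57], [533, -59, 56], [527, -54, 57], [522, -52, 57], [527, -50, 56], [520, -45, 60], [519, -42, 58], [511, -41, 58], [513, -37, 61], [513, -33, 58], [515, -30, 51], [508, -28, 106], [501, -24, 103], [498, -22, 57], [501, -17, 55], [500, -14, 57], [492, -13, 57], [556, 5, 0], [562, 79, -2]][ WARN:0@0.236] global loadsave.cpp:1063 imwrite_ Unsupported depth image for selected encoder is fallbacked to CV_8U.
```

View pics/top0c.png

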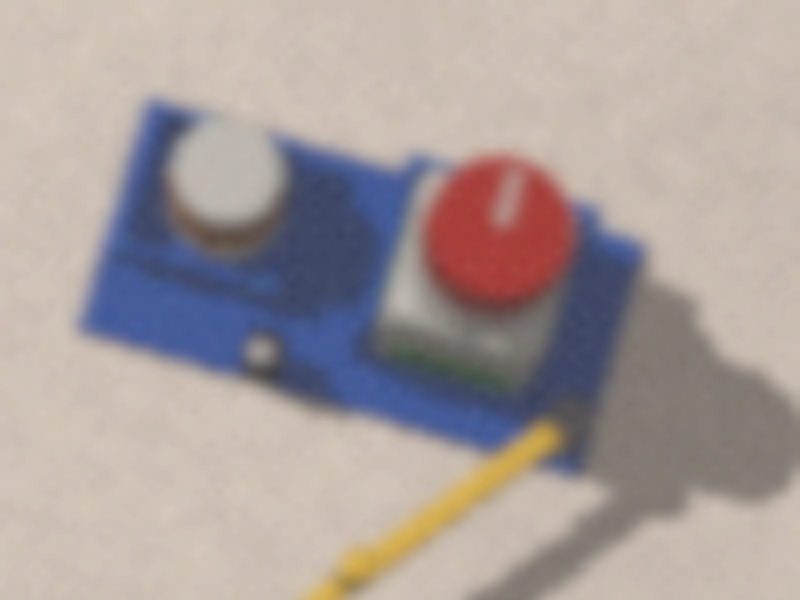

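View pics/side0c.png

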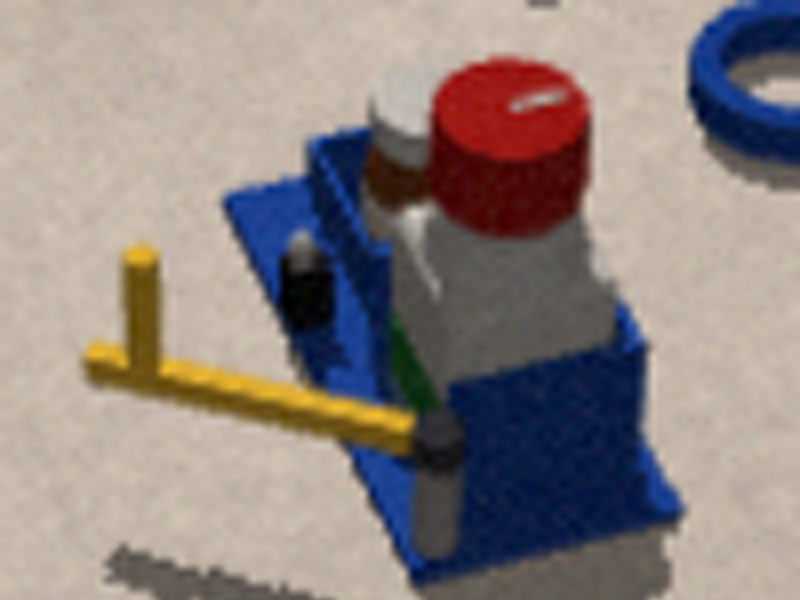

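The enlarged top view shows the cap centre at crop (501,232), the hinge at (570,415) and the peg top at (358,560). The plate corners are at (152,97), (80,330), (585,470) and (645,240). In the side crop the peg top is at (142,253), the hinge at (438,425) and the cap top at (511,110).

```bash
python3 - <<'E'
from h import *
T=lambda x,y,z:world('top',285+(x+.5)/8-.5,145+(y+.5)/8-.5,z=z)
S=lambda x,y,z:world('side',300+(x+.5)/8-.5,190+(y+.5)/8-.5,z=z)
BL,FL,FR,BR=[T(*c,6) for c in((152,97),(80,330),(585,470),(645,240))]
for n,c in zip(('BL','FL','FR','BR'),(BL,FL,FR,BR)):print(n,c.round(1))
yv=(BL-BR)+(FL-FR);yv/=np.linalg.norm(yv);xv=(BL-FL)+(BR-FR);xv/=np.linalg.norm(xv)
print('yaw',np.degrees(np.arctan2(-yv[0],yv[1])),np.degrees(np.arctan2(xv[1],xv[0])))
C=(BL+FL+FR+BR)/4;yaw=np.arctan2(-yv[0],yv[1]);X=np.array([np.cos(yaw),np.sin(yaw),0]);Y=np.array([-X[1],X[0],0])
print('bottle from cradle',(C+4*X-40*Y).round(1))
print('cap',T(501,232,144),S(511,110,144))
print('hinge',T(568,415,58),S(438,425,60)); print('peg',T(358,560,105),S(142,253,105))
h=(T(568,415,58)+S(438,425,60))/2;p=(T(358,560,105)+S(142,253,105))/2;d=p-h
print('len',np.linalg.norm(d[:2]),'ang',np.arctan2(d[1],d[0])-yaw-np.pi/2,h,p)
l=T(515,172,144)-T(505,225,144);print('line',np.degrees(np.arctan2(l[1],l[0])))
for n,q in(('h',h),('p',p),('cap',T(501,232,144))):
    e=q-C-4*X;print(n,'in cradle',e@X,e@Y)
E
```

```text
BL [696.9  49.2   6. ]
FL [605.4  74.7   6. ]
FR [ 555.3 -117.6    6. ]
BR [ 644.7 -140.5    6. ]
yaw -14.992816494435099 -14.97205936983221
bottle from cradle [619.1 -73.2   6. ]
cap [615.90198383 -71.8798007  144.        ] [614.62682211 -71.51753369 144.        ]
hinge [ 567.79116734 -104.90266504   58.        ] [ 563.95288332 -105.15052089   60.        ]
peg [508.03885981 -26.82913202 105.        ] [504.50042268 -25.1663777  105.        ]
len 98.98485460280753 ang 0.9078483046788186 [ 565.87202533 -105.02659296   59.        ] [506.26964124 -25.99775486 105.        ]
line -10.172962592007316
h in cradle -43.18189420422969 -84.51643145827617
p in cradle -121.19990748913257 -23.5968857950355
cap in cradle -3.4300489770648235 -39.55536622813586
```

arm_command(
  hand=[0.5,0.5,0.5,0.5,0.5,0.5,0.5,0.5,0.5,0.5],
  delta_pos=[
    [-0.0239,-0.0279,0],
    [-0.0239,-0.0279,0],
    [-0.0239,-0.0279,0],
    [-0.0239,-0.0279,0],
    [-0.0239,-0.0279,0],
    [-0.0239,-0.0279,0],
    [-0.0239,-0.0279,0],
    [-0.0239,-0.0279,0],
    [-0.0239,-0.0279,0],
    [-0.0239,-0.0279,0],
  ],
  twist=[0,0,0,0,0,0,0,0,0,0],
  squeeze=40,
)

```text
t: 0.93
ee_pos: [390.0, 320.7, 303.8]
ee_rot: [[-0.926, 0.378, -0.0], [0.378, 0.926, -0.0], [0.0, -0.0, -1.0]]
contact_force: [0.9, -0.3, -0.8]
grip_width: 42.3
grasp_force: 0.0
```

arm_command(
  hand=[0.5,0.5,0.5,0.5,0.5,0.5,0.5,0.5,0.5,0.5],
  delta_pos=[
    [-0.0239,-0.0279,0],
    [-0.0239,-0.0279,0],
    [-0.0239,-0.0279,0],
    [-0.0239,-0.0279,0],
    [-0.0239,-0.0279,0],
    [-0.0239,-0.0279,0],
    [-0.0239,-0.0279,0],
    [-0.0239,-0.0279,0],
    [-0.0239,-0.0279,0],
    [-0.0239,-0.0279,0],
  ],
  twist=[0,0,0,0,0,0,0,0,0,0],
)

```text
t: 1.77
ee_pos: [505.8, -28.0, 303.8]
ee_rot: [[-0.926, 0.378, -0.0], [0.378, 0.926, 0.0], [0.0, -0.0, -1.0]]
contact_force: [1.4, 0.4, 0.6]
grip_width: 42.9
grasp_force: 0.0
```

arm_command(
  hand=[0.4,0.4,0.4,0.4,0.4,0.4],
  delta_pos=[
    [0,0,0],
    [0,0,0],
    [0,0,0],
    [0,0,0],
    [0,0,0],
    [0,0,0],
  ],
  twist=[6.2,6.2,6.2,6.2,6.2,0],
)

```text
t: 2.27
ee_pos: [505.5, -26.1, 303.7]
ee_rot: [[-0.595, 0.804, -0.001], [0.804, 0.595, -0.0], [0.0, -0.001, -1.0]]
contact_force: [-0.6, -0.1, 0.3]
grip_width: 34.1
grasp_force: 0.0
```

```bash
cat > st.py <<'E'
from h import *
s=robot.observe();R=np.array(s['ee_rot'])
print(s['t'],np.round(s['ee_pos'],1),'yang',np.degrees(np.arctan2(R[1,1],R[0,1])).round(1),'q7',s['joint_pos'][6],'F',np.round(s['contact_force'],1),'w',s['grip_width'],'g',s['grasp_force'])
E
python3 - <<'E'
from st import *
print(np.array([506.3-s['ee_pos'][0],-26-s['ee_pos'][1],0])@R)
E
```

```text
2.2667 [505.5 -26.1 303.7] yang 36.5 q7 0.7068781944143587 F [-0.6 -0.1  0.3] w 34.11239551880311 g 0.0
[-3.82627084e-01  6.94874053e-01 -4.71188988e-04]
```

arm_command(
  hand=[0.4,0.4,0.4,0.4,0.4,0.4,0.4,0.4],
  delta_pos=[
    [0,0,0.03],
    [0,0,0.03],
    [0,0,0.03],
    [0,0,0.02],
    [0,0,0.02],
    [0,0,0.01],
    [0,0,0.01],
    [0,0,0],
  ],
  twist=[0,0,0,0,0,0,0,0],
)

```text
t: 2.93
ee_pos: [505.3, -26.1, 152.6]
ee_rot: [[-0.6, 0.8, -0.002], [0.8, 0.6, 0.0], [0.001, -0.001, -1.0]]
contact_force: [-0.0, -0.3, -0.3]
grip_width: 34.2
grasp_force: 0.0
```

```bash
python3 - <<'E'
from st import *
p,d=snap('side');a=cv2.resize(p[150:250,270:400],(780,600),interpolation=cv2.INTER_CUBIC);cv2.imwrite('pics/side1c.png',np.clip(a[:,:,::-1]*1.5,0,255).astype(np.uint8))
E
```

```text
2.9333 [505.3 -26.1 152.6] yang 36.9 q7 0.7916824955456714 F [-0.  -0.3 -0.3] w 34.205553012636855 g 0.0
```

View pics/side1c.png

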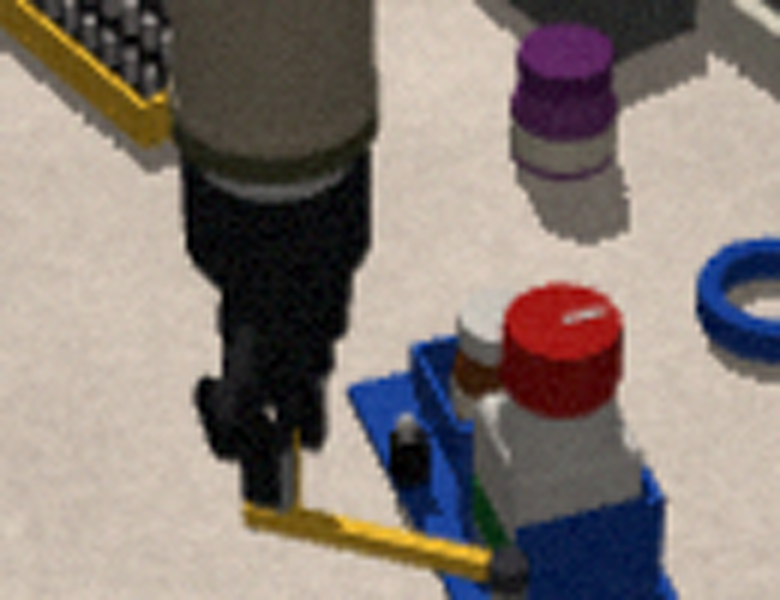

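The peg stands between the fingers, with its yellow edge visible at about (295,470). I'll narrow the cage and swing it.

arm_command(
  hand=[0.25,0.25,0.25,0.25,0.25,0.25,0.25,0.25,0.25,0.25],
  delta_pos=[
    [0,0,0],
    [0,0,0],
    [0,0,0],
    [-0.0001,0.0052,0],
    [-0.0001,0.0052,0],
    [-0.0001,0.0052,0],
    [-0.0001,0.0052,0],
    [-0.0001,0.0052,0],
    [-0.0001,0.0052,0],
    [-0.0001,0.0052,0],
  ],
  twist=[0,0,0,3,3,3,3,3,3,3],
)

```text
t: 3.82
ee_pos: [538.4, -9.6, 154.6]
ee_rot: [[-0.27, 0.963, 0.001], [0.963, 0.27, 0.0], [0.0, 0.001, -1.0]]
contact_force: [-0.6, -0.2, 0.8]
grip_width: 21.3
grasp_force: 0.2
```

arm_command(
  hand=[0.25,0.25,0.25,0.25,0.25,0.25,0.25,0.25],
  delta_pos=[
    [-0.0001,0.0052,0],
    [-0.0001,0.0052,0],
    [-0.0001,0.0052,0],
    [-0.0001,0.0052,0],
    [-0.0001,0.0052,0],
    [-0.0001,0.0052,0],
    [-0.0001,0.0052,0],
    [0,0,0],
  ],
  twist=[3,3,3,3,3,3,3,0],
)

```text
t: 4.48
ee_pos: [575.1, -5.9, 154.5]
ee_rot: [[0.092, 0.996, 0.002], [0.996, -0.092, 0.0], [0.0, 0.002, -1.0]]
contact_force: [0.0, -0.1, 0.4]
grip_width: 21.0
grasp_force: 0.0
```

```bash
python3 - <<'E'
from st import *
e=np.array(s['ee_pos']);print('rel hinge',np.hypot(e[0]-566,e[1]+105),'theta',np.arctan2(e[1]+105,e[0]-566)-np.radians(75))
E
```

```text
4.4833 [575.1  -5.9 154.5] yang -5.3 q7 0.28936733833490313 F [ 0.  -0.1  0.4] w 21.004358239478474 g 0.0
rel hinge 99.48633883712338 theta 0.16972332098625986
```

arm_command(
  hand=[0.25,0.25,0.25,0.25,0.25],
  delta_pos=[
    [-0.0001,0.005,0],
    [-0.0001,0.004,0],
    [-0.0001,0.003,0],
    [0,0.003,0],
    [0,0,0],
  ],
  twist=[3,3,2,1.5,0],
)

```text
t: 4.9
ee_pos: [588.5, -8.8, 154.0]
ee_rot: [[0.254, 0.967, -0.001], [0.967, -0.254, 0.0], [0.0, -0.001, -1.0]]
contact_force: [-1.5, 1.2, 0.5]
grip_width: 21.3
grasp_force: 0.7
```

arm_command(
  hand=[0.25,0.25,0.25],
  delta_pos=[
    [0,0.002,0],
    [0,0.002,0],
    [0,0,0],
  ],
  twist=[0,0,0],
)

```text
t: 5.15
ee_pos: [591.5, -9.3, 153.8]
ee_rot: [[0.252, 0.968, -0.003], [0.968, -0.252, 0.001], [0.001, -0.003, -1.0]]
contact_force: [-3.2, 1.8, 2.7]
grip_width: 21.3
grasp_force: 2.0
```

```bash
python3 - <<'E'
from st import *
e=np.array(s['ee_pos']);print('rel hinge',np.hypot(e[0]-566,e[1]+105),'theta',np.arctan2(e[1]+105,e[0]-566)-np.radians(75))
E
```

```text
5.15 [591.5  -9.3 153.8] yang -14.6 q7 0.17933762646693663 F [-3.2  1.8  2.7] w 21.342921247539845 g 1.9977761059999466
rel hinge 99.01641401932982 theta 0.0013222975152966665
```

arm_command(
  hand=[0.25,0.25,0.25],
  delta_pos=[
    [0,0.002,0],
    [0,0.001,0],
    [0,0,0],
  ],
  twist=[0,0,0],
)

```text
t: 5.4
ee_pos: [596.3, -11.1, 154.1]
ee_rot: [[0.254, 0.967, 0.002], [0.967, -0.254, -0.001], [-0.0, 0.002, -1.0]]
contact_force: [-0.1, -0.7, -0.2]
grip_width: 21.4
grasp_force: 0.0
```

arm_command(
  hand=[0.25,0.25,0.25],
  delta_pos=[
    [0,0.002,0],
    [0,0.001,0],
    [0,0,0],
  ],
  twist=[0,0,0],
)

```text
t: 5.65
ee_pos: [598.2, -11.6, 153.8]
ee_rot: [[0.254, 0.967, -0.001], [0.967, -0.254, 0.0], [-0.0, -0.001, -1.0]]
contact_force: [-2.5, 1.2, 1.6]
grip_width: 21.3
grasp_force: 1.1
```

Past the detent, since the force dropped. I'll push gently until it reaches the stop.

arm_command(
  hand=[0.25,0.25,0.25],
  delta_pos=[
    [0,0.001,0],
    [0,0.001,0],
    [0,0,0],
  ],
  twist=[0,0,0],
)

```text
t: 5.9
ee_pos: [598.8, -11.6, 153.6]
ee_rot: [[0.254, 0.967, -0.004], [0.967, -0.254, 0.001], [0.0, -0.004, -1.0]]
contact_force: [-7.1, 2.0, 5.3]
grip_width: 21.3
grasp_force: 3.6
```

arm_command(
  hand=[0.25,0.25,0.25,0.25],
  delta_pos=[
    [0,0.001,0],
    [0,0,0],
    [0,0,0],
    [0,0,0],
  ],
  twist=[0,0,0,0],
)

```text
t: 6.23
ee_pos: [599.0, -11.7, 153.5]
ee_rot: [[0.254, 0.967, -0.005], [0.967, -0.254, 0.001], [0.0, -0.005, -1.0]]
contact_force: [-9.0, 2.1, 6.2]
grip_width: 21.2
grasp_force: 4.7
```

```bash
python3 - <<'E'
from st import *
e=np.array(s['ee_pos']);print('rel hinge',np.hypot(e[0]-566,e[1]+105),'theta',np.arctan2(e[1]+105,e[0]-566)-np.radians(75))
E
```

```text
6.2333 [599.  -11.7 153.5] yang -14.7 q7 0.17732140213942071 F [-9.   2.1  6.2] w 21.222552535712516 g 4.708195924758911
rel hinge 98.99627913121904 theta -0.0782079023342368
```

arm_command(
  hand=[0.25,0.3,0.35,0.35,0.35,0.35,0.5,0.7,1,1],
  delta_pos=[
    [0,-0.003,0],
    [0,-0.003,0],
    [0,0,0],
    [0,0,-0.02],
    [0,0,-0.03],
    [0,0,-0.03],
    [0,0,-0.03],
    [0,0,-0.01],
    [0,0,0],
    [0,0,0],
  ],
  twist=[0,0,0,0,0,0,0,0,0,0],
)

```text
t: 7.07
ee_pos: [595.9, -10.4, 274.1]
ee_rot: [[0.254, 0.967, 0.002], [0.967, -0.254, 0.0], [0.001, 0.001, -1.0]]
contact_force: [-1.4, -0.8, -0.1]
grip_width: 76.7
grasp_force: 0.0
```

```bash
python3 - <<'E'
from st import *
p,d=snap('side');a=cv2.resize(p[170:270,290:410],(720,600),interpolation=cv2.INTER_CUBIC);cv2.imwrite('pics/side2c.png',np.clip(a[:,:,::-1]*1.5,0,255).astype(np.uint8))
E
```

```text
7.0667 [595.9 -10.4 274.1] yang -14.7 q7 0.07267088793901184 F [-1.4 -0.8 -0.1] w 76.6912559258412 g 0.0
```

View pics/side2c.png

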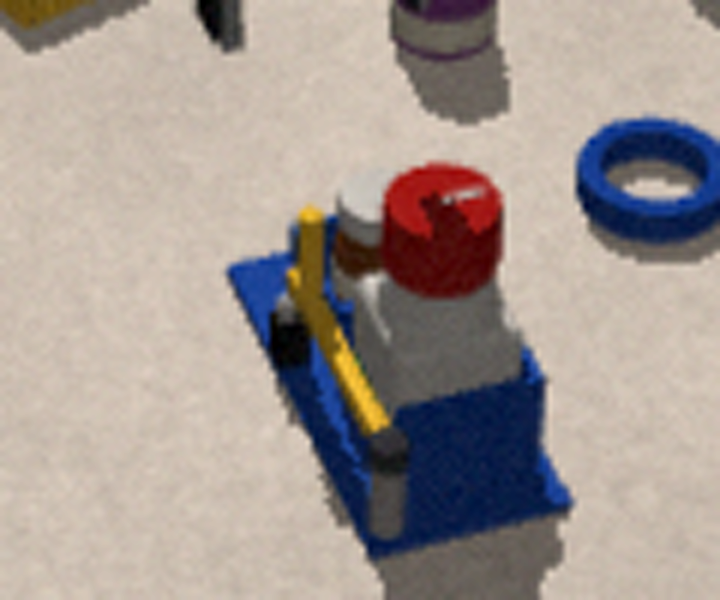

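The bar lies along the bottle's front past the black detent post, with the peg top at crop (311,212) and the cap top near (443,202). I'll check the angle numerically and compute the shift to the cap.

```bash
python3 - <<'E'
from st import *
S=lambda x,y,z:world('side',290+(x+.5)/6-.5,170+(y+.5)/6-.5,z=z)
p=S(311,212,105);h=S(388,438,60);d=p-h;print(p,h,S(443,201,144),'theta',np.arctan2(d[1],d[0])-np.radians(75))
print(R.T@np.array([615.6-s['ee_pos'][0],-71.8-s['ee_pos'][1],0]))
E
```

```text
7.1167 [595.4 -10.4 273.2] yang -14.7 q7 0.07266899871978873 F [-0.5  0.1 -0.2] w 83.32070153471355 g 0.0
[591.58783244  -7.88305381 105.        ] [ 564.04375849 -104.75547938   60.        ] [615.12070498 -70.771715   144.        ] theta -0.015223212856485091
[-5.43105245e+01  3.50779963e+01 -1.13357939e-02]
```

arm_command(
  hand=[1,1,1,1,1,1,1,1,1,1],
  delta_pos=[
    [-0.018,0.0117,0],
    [-0.018,0.0117,0],
    [-0.018,0.0117,0],
    [0,0,0],
    [0,0,0.02],
    [0,0,0.02],
    [0,0,0.02],
    [0,0,0.015],
    [0,0,0.009],
    [0,0,0],
  ],
  twist=[0,0,0,0,0,0,0,0,0,0],
)

```text
t: 7.95
ee_pos: [614.5, -71.4, 187.0]
ee_rot: [[0.254, 0.967, -0.005], [0.967, -0.254, 0.0], [-0.001, -0.005, -1.0]]
contact_force: [-0.2, 0.1, 0.1]
grip_width: 85.5
grasp_force: 0.0
```

```bash
python3 - <<'E'
from st import *
print(R.T@np.array([615.6-s['ee_pos'][0],-71.8-s['ee_pos'][1],0]))
p,d=snap('side');a=cv2.resize(p[150:250,300:420],(720,600),interpolation=cv2.INTER_CUBIC);cv2.imwrite('pics/side3c.png',np.clip(a[:,:,::-1]*1.8,0,255).astype(np.uint8))
E
```

```text
7.95 [614.5 -71.4 187. ] yang -14.7 q7 0.2349995926865629 F [-0.2  0.1  0.1] w 85.4626086449619 g 0.0
[-0.11380909  1.12291799 -0.00504083]
```

View pics/side3c.png

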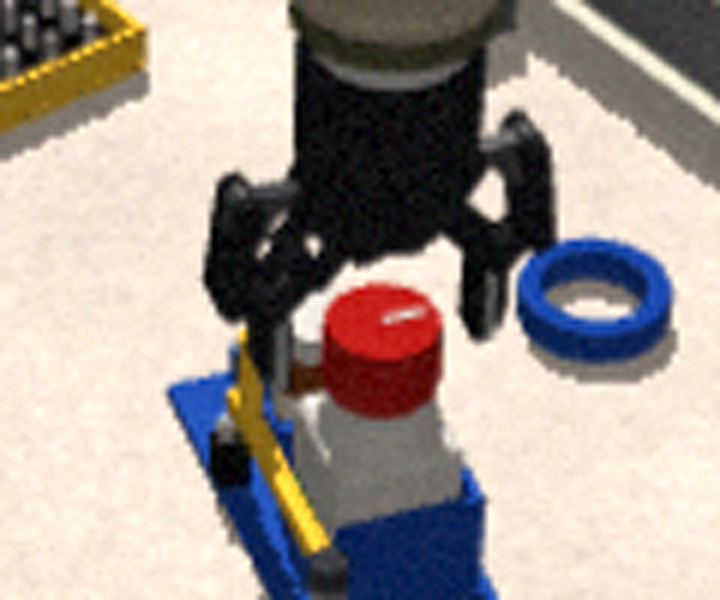

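The fingers straddle the cap, with the front finger at (270,360), the back one at (483,300) and the cap at (382,345). I'll close them.

arm_command(
  hand=[0.8,0.7,0.6,0.5,0.4,0.4,0.4,0.4],
  delta_pos=[
    [0,0.001,0],
    [0,0,0],
    [0,0,0],
    [0,0,0],
    [0,0,0],
    [0,0,0],
    [0,0,0],
    [0,0,0],
  ],
  twist=[0,0,0,0,0,0,0,0],
  squeeze=60,
)

```text
t: 8.67
ee_pos: [617.3, -72.1, 190.4]
ee_rot: [[0.254, 0.967, 0.001], [0.967, -0.254, -0.0], [0.0, 0.001, -1.0]]
contact_force: [2.1, 0.3, 5.2]
grip_width: 47.8
grasp_force: 61.0
```

```bash
python3 st.py
```

```text
8.6667 [617.3 -72.1 190.4] yang -14.7 q7 0.23457735813989533 F [2.1 0.3 5.2] w 47.84570568164677 g 60.96966456134396
```

arm_command(
  hand=[0.4,0.4,0.4,0.4],
  delta_pos=[
    [0,0,0.002],
    [0,0,0.002],
    [0,0,0.001],
    [0,0,0],
  ],
  twist=[0,0,0,0],
)

```text
t: 9.0
ee_pos: [617.6, -72.2, 185.5]
ee_rot: [[0.254, 0.967, 0.002], [0.967, -0.254, -0.0], [0.0, 0.002, -1.0]]
contact_force: [1.9, -0.4, 9.1]
grip_width: 47.8
grasp_force: 61.3
```

arm_command(
  hand=[0.4,0.4,0.4],
  delta_pos=[
    [0,0,0.001],
    [0,0,0],
    [0,0,0],
  ],
  twist=[0,0,0],
)

```text
t: 9.25
ee_pos: [617.6, -72.2, 185.1]
ee_rot: [[0.254, 0.967, 0.002], [0.967, -0.254, 0.0], [0.001, 0.002, -1.0]]
contact_force: [0.8, 1.0, 12.2]
grip_width: 48.1
grasp_force: 61.8
```

arm_command(
  hand=[0.4,0.4,0.4,0.4,0.4,0.4,0.4,0.4],
  delta_pos=[
    [0,0,0],
    [0,0,0],
    [0,0,0],
    [0,0,0],
    [0,0,0],
    [0,0,0],
    [0,0,0],
    [0,0,0],
  ],
  twist=[-5,-5,-5,-5,-5,-5,-5,-5],
)

```text
t: 9.92
ee_pos: [617.6, -72.1, 185.1]
ee_rot: [[-0.431, 0.902, 0.002], [0.902, 0.431, 0.0], [-0.001, 0.002, -1.0]]
contact_force: [0.8, 0.6, 11.8]
grip_width: 47.5
grasp_force: 61.8
```

arm_command(
  hand=[0.4,0.4,0.4,0.4,0.4,0.4,0.4,0.4,0.4,0.4],
  delta_pos=[
    [0,0,0],
    [0,0,0],
    [0,0,0],
    [0,0,0],
    [0,0,0],
    [0,0,0],
    [0,0,0],
    [0,0,0],
    [0,0,0],
    [0,0,0],
  ],
  twist=[-5,-5,-5,-5,-5,-5,-5,-5,0,0],
)

```text
t: 10.75
ee_pos: [618.1, -72.2, 185.1]
ee_rot: [[-0.909, 0.418, 0.004], [0.418, 0.909, 0.0], [-0.003, 0.002, -1.0]]
contact_force: [2.8, -0.4, 10.6]
grip_width: 47.7
grasp_force: 61.6
```

```bash
python3 - <<'E'
from st import *
p,d=snap('side');a=cv2.resize(p[150:250,300:420],(720,600),interpolation=cv2.INTER_CUBIC);cv2.imwrite('pics/side4c.png',np.clip(a[:,:,::-1]*1.8,0,255).astype(np.uint8))
E
```

```text
10.75 [618.1 -72.2 185.1] yang 65.3 q7 1.2163920473109873 F [ 2.8 -0.4 10.6] w 47.65350081147437 g 61.579056281625526
```

View pics/side4c.png

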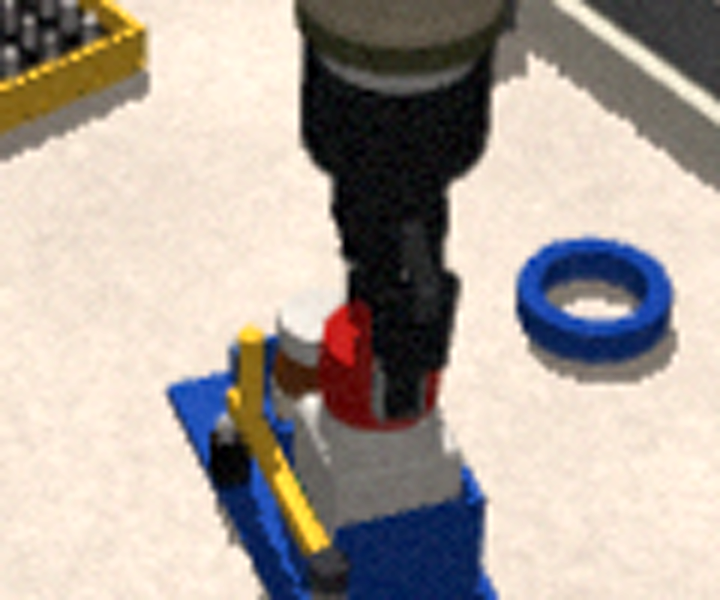

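The gripper has turned 80°, the cap sits pressed at (380,380) and the bottle stays seated. I'll lift gently first and watch the force.

arm_command(
  hand=[0.4,0.4,0.4,0.4,0.4],
  delta_pos=[
    [0,0,-0.003],
    [0,0,-0.003],
    [0,0,-0.003],
    [0,0,-0.003],
    [0,0,0],
  ],
  twist=[0,0,0,0,0],
)

```text
t: 11.22
ee_pos: [616.5, -72.0, 196.1]
ee_rot: [[-0.908, 0.418, -0.001], [0.418, 0.908, 0.0], [0.0, -0.0, -1.0]]
contact_force: [1.4, 0.2, 0.2]
grip_width: 47.4
grasp_force: 61.7
```

Free, with no downward pull. Lifting on to about 100 mm above the seat.

arm_command(
  hand=[0.4,0.4,0.4,0.4,0.4,0.4,0.4,0.4,0.4,0.4],
  delta_pos=[
    [0,0,-0.008],
    [0,0,-0.01],
    [0,0,-0.015],
    [0,0,-0.015],
    [0,0,-0.015],
    [0,0,-0.015],
    [0,0,-0.01],
    [0,0,-0.006],
    [0,0,0],
    [0,0,0],
  ],
  twist=[0,0,0,0,0,0,0,0,0,0],
)

```text
t: 12.05
ee_pos: [616.6, -72.1, 289.9]
ee_rot: [[-0.908, 0.418, 0.0], [0.418, 0.908, -0.0], [-0.0, 0.0, -1.0]]
contact_force: [-0.0, 0.4, 0.4]
grip_width: 47.9
grasp_force: 61.8
```

arm_command(
  hand=[0.4,0.4,0.4,0.4,0.4,0.4],
  delta_pos=[
    [0,0,0],
    [0,0,0],
    [0,0,0],
    [0,0,0],
    [0,0,0],
    [0,0,0],
  ],
  twist=[0,0,0,0,0,0],
)

```text
t: 12.55
ee_pos: [616.7, -72.1, 289.7]
ee_rot: [[-0.908, 0.418, -0.0], [0.418, 0.908, -0.0], [0.0, -0.0, -1.0]]
contact_force: [0.5, -0.9, -0.3]
grip_width: 48.0
grasp_force: 61.8
```

```bash
python3 - <<'E'
from st import *
p,d=snap('side');a=cv2.resize(p[140:260,290:420],(650,600),interpolation=cv2.INTER_CUBIC);cv2.imwrite('pics/side5c.png',np.clip(a[:,:,::-1]*1.8,0,255).astype(np.uint8))
E
```

```text
12.55 [616.7 -72.1 289.7] yang 65.3 q7 1.208420736301925 F [ 0.5 -0.9 -0.3] w 47.980273249590276 g 61.75653217738727
```

View pics/side5c.png

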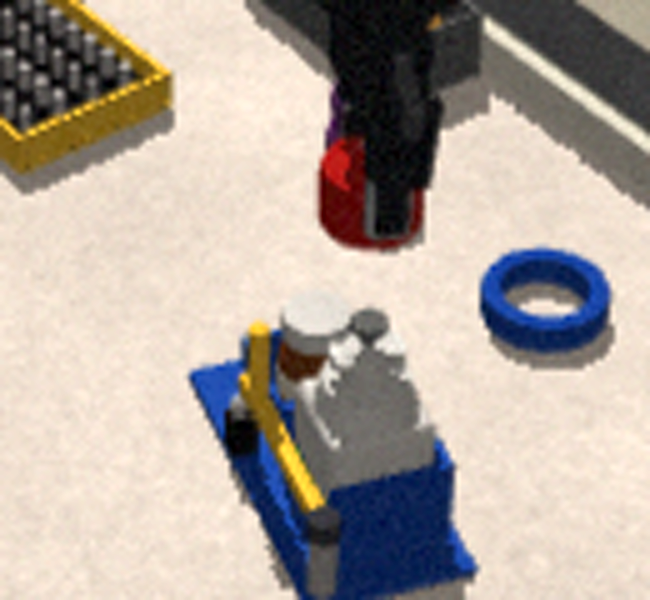

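The cap is held at (370,195), clear above the bare neck at (370,325). The bottle is seated, and the keeper is shut with its peg at (260,330).

```bash
python3 -c "
from plant import robot
print(robot.close_job())"
```

```text
the job is handed in; nothing more can be done
None
```

I swung the keeper shut past its detent, pressed and twisted the cap off, and handed the job in at about 12.6 s with the cap held upright about 100 mm above the bottle; the hand-in gave no verdict.

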